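# Square the slide fence to the moulding strip

## Task

Take the steel square by its orange handle, press its long leg against the beech strip, and slide it along the strip so that its short leg pushes the aluminium fence back to the red stop and turns it square. There hold the square flush against strip and fence at once, with no gap, under a light steady hand pressure of about 7 newtons on each for two seconds (never over 15 on the strip, which marks, nor 25 on the fence), moving the fence with nothing but the square. Then lay the square flat back on its cork pad the way it lay, let go, and leave the fence set and the scribe, cartridge, spacers and offcut undisturbed.

Things in the scene. Friction and masses are not known exactly. Their poses are not given: they have to be found in the camera images.
- square: framing square, 350 g: 10 mm thick steel L with an upright orange handle. Origin on the underside below the handle's centre. Long leg along y: x 4 to 28 mm, y -77 to 43; outer face x = +28 goes on the strip. Short leg along x: x -62 to 28, y 19 to 43; outer face y = +43 goes on the fence. Handle block: 44 mm (x) by 22 mm (y, the way to grip it), z 10 to 52
- pad: cork rest pad fixed to the bench, 135 (x) x 165 (y) x 4 mm; origin under its centre. The square starts lying on it, its axes roughly along the pad's
- pad_spot (a point): point on the pad's top, 17 mm along its x and y from its centre, where the square's origin belongs when the square lies centred on the pad
- station: corner station fixed to the bench: steel plate, top 8 mm above its origin; x -90 to 90, y -160 to 200 mm. The strip's nominal face is x = +50, facing -x. The fence runs along y on a track at x = 0; red stop at the +y end. With the fence home and square its working face is the plane y = +50, facing -y: a square flush on both has its origin at about x = 22, y = 7 and axes parallel to these
- strip: beech moulding strip clamped on the station, 340 mm long, 25 mm thick, 36 mm high with a bead on top (top 55 mm over the bench). Origin mid lower edge of the nominal working face, facing -x. It is clamped by eye: the true face lies up to 8 mm before or behind that plane, parallel to it; feel for it. Rigid. Steel drags on it with about half the pressing force, which the wrist feels too
- fence: aluminium fence plate, 80 mm (x) x 10 mm x 36 mm high, standing 9 to 45 mm over the bench, swivelling about a vertical pin in the middle of its back. Origin at the pin, at the lower edge; working face at y = -10 mm, facing -y
- fence_face (a point): centre of the fence's working face
- carriage (a joint): the fence carriage's distance from its stop in m: 0 = home against the stop, up to 0.09 short of it (towards the station's -y). Slides with about 4 N of dry friction and stays where it is left; at the stop it is rigid
- swivel (a joint): angle of the fence on its pin, rad: 0 = square to the strip, positive counter-clockwise from above, limits 0.2 either way. Stiff swivel: about 0.08 N m of friction, stays where left; a flat leg pressed on its face turns it flush
- scribe: copper scribe, 135 mm long, 11 mm thick, lying loose; bystander
- cartridge: black steel v-nailer cartridge, 36 x 75 x 22 mm; bystander
- spacer_a: white nylon frame spacer, 45 x 45 x 16 mm; bystander
- spacer_b: white nylon frame spacer, 45 x 45 x 16 mm; bystander
- offcut: beech moulding offcut, 30 x 140 x 28 mm; bystander
Things that resemble listed ones, but are neither listed nor needed, are in the scene too. Several things have the shape of the square; the one meant has the colours described above.

How it is judged:
By the outcome, as a careful person would: the job done as asked, in the order asked, and still so for the second after the job is handed in, with the robot touching nothing.
It also fails if it takes over 72 s, if anything falls off the work surface, if the arm or the gripper's body presses on something with over 40 N, if the wrist force passes 120 N, or if a joint passes its speed limit or range.

## Robot

A 6-joint arm with a two-finger parallel gripper is mounted at the origin on the work surface. World frame = base frame: x ahead of the robot, y to its left, z up, the work surface at z = 0. Lengths are in m, angles in degrees, forces in N, time in s.
With the tool pointing down it reaches from about 0.3 to 0.75 m from the base axis. Payload 8.5 kg.
Tool frame: the origin (TCP) lies at the very end of the fingers, on their centre line; the grasp point (between the pads) lies 19 mm behind it; z points along the fingers, y is the line along which they close (so a half turn about z gives the same grasp; the last joint's range is limited). The gripper opens to 85 mm and grips with 20 to 120 N. Pads are 22 mm wide; open, the fingers measure 114 mm over their backs; the gripper's body (76 mm by 85 mm) begins 54 mm behind the grasp point. The pads swing forward as they close: fully open they stand 13 mm farther back than shut.
Start: joints at [56.763, 21.807, 74.336, -0, 83.858, -12.336], TCP at [0.196, 0.514, 0.231] pointing down, gripper open.
Joint ranges: [-178.18, 178.18], [-50.72, 133.34], [12.68, 142.11], [-81.47, 261.47], [9.98, 163.14], [-165.26, 165.26]. Speed limits (degrees/s): [136.94, 136.94, 180, 180, 180, 180].

## Interface

Orientations are given as a 3x3 rotation matrix whose columns are the frame's x, y, z axes.
In Python, from rig import observe, cams, ticket gives the robot as it stands.
- The arm moves only by the tool move_arm, never from a script. Its arguments are lists of equal length, an entry for each row: "jaw": the finger opening in cm, from 0 to 8.54; "dp": the shift along the tool's x, y, z in cm, a list of three; "turn": the turn, a rotation vector about the tool's x, y, z in rad, a list of three. In form: {"jaw": [jaw, ...], "dp": [[tx, ty, tz], ...], "turn": [[wx, wy, wz], ...]}. A call has 1 to 12 rows; each row shifts and turns the commanded pose from where the row before left it, along the tool's axes as they then stand; what a row does not reach is not made up. A row lasts 1/12 s, in which the tool goes at most 41.7 mm and 7.16 degrees, less where a joint would pass 70% of its speed; a pose out of reach is approached as far as the arm can. A call is refused whole if a number of a shift passes 4.17 or a number of a turn 0.125, either way. A call with a gripper value outside its range is refused whole. The fingers move at their own pace and stop on an object; "force" is the grip in N (left out, the last holds). Time passes only in rows, so rows that do not move let the fingers close. It gives the time, the measured TCP pose, the force, the opening and the grip force at its end, in the units of the state.
- observe(): the state, without advancing time (a new reading comes with each control period).
- cams.get_image(name): name is "side" or "top" or "wrist"; returns (picture, depth): 420x560x3 uint8, red, green, blue; 420x560 float32, m along the optical axis (not along the pixel's ray), 0 where there is no reading.
- cams.calibration(name): a dict with "vertical_fov" (degrees; the focal length in pixels is half the picture's height over the tangent of half this angle, whatever the lens; pixels are square), "cx", "cy" (the principal point, pixels), "view" (4x4, takes a point from world to camera coordinates); the wrist camera has in their place "tool_from_camera" (4x4, takes a point from camera to tool coordinates, whose origin is the TCP and whose axes are the flange's). Camera axes: x right, y up, looking along -z (the intrinsics and any distortion apply to the point x, -y, -z); pixel columns grow to the right and rows downward; lengths in m; the calibration is good to about 2 mm. A picture is of the moment at which its call begins: read the wrist's pose just before it. calibration takes no time and is no camera call.
- ticket.close_job(): hands the job in; it is judged then, once.
Trained networks look in the newest picture that a camera, given by its name, has taken for a name from the list of things; names that differ only in an ending like _2 or _b are one class to them, and where a whole thing is asked for, a point or a joint stands for the part that bears it (a point fixed in the world has none). Each returns a list of dicts, best first, with "p" (0 to 1); they miss things now and then, are a little off and sometimes report something else, mostly with a low value. They report only what shows in the picture. A call takes as long as a camera call. They do not tell look-alikes from the thing itself.
- cams.spot_in(camera, query): "box" ([centre column, centre row, width, height] as shares, 0 to 1, of the picture: columns of its width, rows of its height, round what is visible of it).
- cams.outline_of(camera, query): "mask" (420x560 bool, what is visible of it) and "box" ([centre column, centre row, width, height] as shares, 0 to 1, of the picture: columns of its width, rows of its height, round what is visible of it).
- cams.mark_of(camera, query): "location" ([column, row] as shares, 0 to 1, of the picture: columns of its width, rows of its height: a listed point, or the origin of a listed thing).
The state is a dict: "time_s": time; "q": joint angles; "qvel": joint speeds; "joint_efforts": joint torques, N m; "position": TCP position; "tool_rot": TCP orientation; "ft_force": force on the tool from outside, world axes, zero at the start; "wrist_torque": the same for the moment, N m; "grip_width": finger opening in m; "gripper_force": force on a finger pad.
Only numpy, scipy, OpenCV 4.12 (cv2) and the standard library are available. Lean on these libraries where they do the work, as an engineer would, in place of code of your own. Each camera call takes 0.05 s, during which the arm holds its last target. There are 200 camera calls.

## Working session

There is one attempt and no reset: what is moved stays moved. The work goes in short steps, Python scripts to look and compute and a tool call to move; the robot and the scene stay as the last step left them, time stands still between calls to the robot, and variables do not carry over. Pictures are saved under pics/ and viewed, at most 10 in all, crops included, and the job is handed in when it is done.

Besides the shell and the picture viewer there is one more tool, called by a JSON object that holds its "method" and its "body", one argument or row to a line. move_arm: Moves the arm, as the interface text tells. Its arguments: {"type":"object","properties":{"jaw":{"type":"array","items":{"type":"number"}},"dp":{"type":"array","items":{"type":"array","items":{"type":"number"}}},"turn":{"type":"array","items":{"type":"array","items":{"type":"number"}}},"force":{"type":"number"}},"required":["jaw","dp","turn"]}

```bash
ls; mkdir -p pics; cat > h.py <<'E'
import numpy as np, cv2
from rig import observe, cams, ticket
def K(name):
    c=cams.calibration(name); f=210/np.tan(np.radians(c["vertical_fov"])/2); return c,f
def cam2world(name,st=None):
    c,_=K(name)
    if name=="wrist":
        T=np.eye(4);T[:3,:3]=st["tool_rot"];T[:3,3]=st["position"];return T@np.array(c["tool_from_camera"])
    return np.linalg.inv(np.array(c["view"]))
def ray(name,u,v,st=None):
    c,f=K(name); M=cam2world(name,st)
    d=M[:3,:3]@np.array([(u-c["cx"])/f,-(v-c["cy"])/f,-1]); return M[:3,3],d
def at_z(name,u,v,z,st=None):
    o,d=ray(name,u,v,st); return o+d*(z-o[2])/d[2]
def at_d(name,u,v,dep,st=None):
    o,d=ray(name,u,v,st); return o+d*dep
def cloud(name,depth,st=None):
    c,f=K(name);M=cam2world(name,st)
    v,u=np.mgrid[:420,:560]
    P=np.stack([(u-c["cx"])/f*depth,-(v-c["cy"])/f*depth,-depth],-1)
    return P@M[:3,:3].T+M[:3,3]
def save(n,im): cv2.imwrite("pics/"+n,im[:,:,::-1])
E
python3 - <<'E'
from h import *
s=observe();print({k:np.round(v,4).tolist() for k,v in s.items()})
for n in("top","side","wrist"):
    print(n,cams.calibration(n))
im,d=cams.get_image("top");save("top.png",im)
np.savez("top.npz",im=im,d=d)
for q in["square","pad","station","strip","fence","scribe","cartridge","spacer_a","offcut","pad_spot","fence_face"]:
    r=cams.mark_of("top",q)
    for x in r[:4]:
        u,v=x["location"][0]*560,x["location"][1]*420
        print(q,round(x["p"],2),round(u),round(v),np.round(at_z("top",u,v,0.01),3))
im,d=cams.get_image("side");save("side.png",im)
E
```

```text
pics
{'time_s': 0.0, 'q': [56.7633, 21.8414, 74.3859, 0.0002, 83.8572, -12.334], 'qvel': [-0.0523, -0.0521, 0.0109, 0.0853, -0.0639, -0.1037], 'joint_efforts': [-0.0003, -44.8457, -23.1289, -0.0002, 0.0047, -0.0], 'position': [0.196, 0.5136, 0.2307], 'tool_rot': [[-0.9342, 0.3568, -0.0008], [0.3568, 0.9342, -0.0012], [0.0003, -0.0014, -1.0]], 'ft_force': [0.2672, -0.4891, -0.5391], 'wrist_torque': [0.0266, 0.0498, 0.0615], 'gripper_force': 0.0, 'grip_width': 0.0853}
top {'vertical_fov': 48.412438189585394, 'cx': 273.55834824087447, 'cy': 217.90261197757525, 'view': array([[-1.86125430e-03, -9.99942871e-01,  1.05257506e-02,
        -1.32101472e-01],
       [ 9.97698945e-01, -1.14349435e-03,  6.77901712e-02,
        -5.17563670e-01],
       [-6.77742622e-02,  1.06277050e-02,  9.97644075e-01,
        -1.17757009e+00],
       [ 0.00000000e+00,  0.00000000e+00,  0.00000000e+00,
         1.00000000e+00]])}
side {'vertical_fov': 48.80626581149306, 'cx': 277.2336994262343, 'cy': 213.61899967017325, 'view': array([[ 0.99951321, -0.028924  ,  0.01169341, -0.52856509],
       [ 0.01464527,  0.7
[... 668 characters left out ...]
 332 284 [ 0.348 -0.282  0.01 ]
square 0.58 425 316 [ 0.267 -0.518  0.01 ]
pad 0.84 316 218 [ 0.518 -0.243  0.01 ]
pad 0.61 312 206 [ 0.548 -0.233  0.01 ]
pad 0.56 162 196 [0.575 0.154 0.01 ]
station 0.88 167 198 [0.57  0.141 0.01 ]
station 0.29 316 215 [ 0.525 -0.243  0.01 ]
strip 0.93 160 178 [0.622 0.16  0.01 ]
fence 0.7 163 195 [0.578 0.153 0.01 ]
fence 0.28 316 218 [ 0.517 -0.243  0.01 ]
scribe 0.59 204 273 [0.377 0.046 0.01 ]
cartridge 0.65 263 125 [ 0.76  -0.105  0.01 ]
spacer_a 0.76 142 272 [0.379 0.203 0.01 ]
spacer_a 0.68 260 270 [ 0.385 -0.098  0.01 ]
offcut 0.96 322 145 [ 0.709 -0.259  0.01 ]
pad_spot 0.68 312 210 [ 0.539 -0.231  0.01 ]
fence_face 0.58 165 197 [0.573 0.146 0.01 ]
```

View pics/top.png

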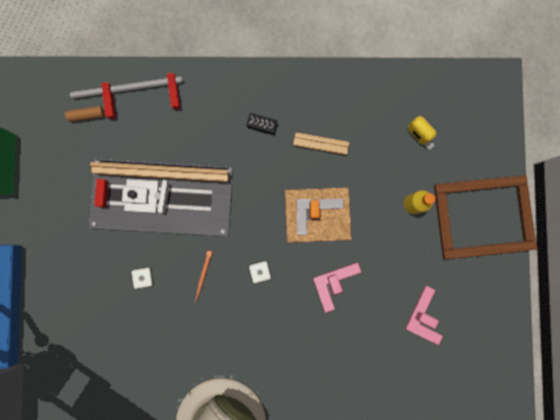

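View pics/side.png

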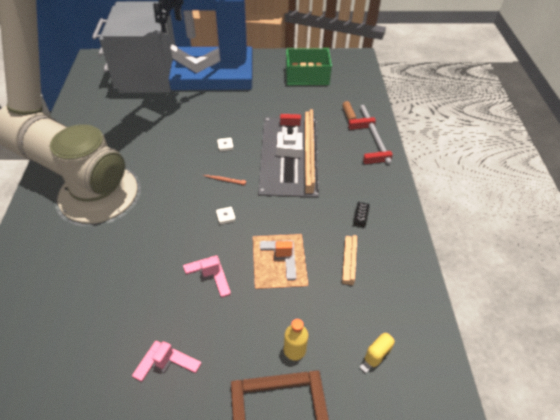

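The real square is the steel-grey L with the orange handle, on the cork pad at about (312,210) in the top view. The two look-alikes are all pink, at (332,285) and (425,318). The station is at (165,200), with its strip on the +x side and the red stop on the left (+y). The square's axes are roughly the world axes. First I'll pass over the station for a close look.

```bash
cat >> h.py <<'E'
from scipy.spatial.transform import Rotation as R
def plan(tgt,yaw,n,nt=None):
    """rows to take the measured pose to tgt with tool y at world angle 90+yaw deg, tool down"""
    s=observe(); Rm=np.array(s["tool_rot"]); p=np.array(s["position"])
    a=np.radians(yaw); Rt=np.array([[-np.cos(a),-np.sin(a),0],[-np.sin(a),np.cos(a),0],[0,0,-1]])
    w=R.from_matrix(Rm.T@Rt).as_rotvec(); print("total turn",np.round(w,4),"world shift",np.round(np.array(tgt)-p,4))
    d=(np.array(tgt)-p)/n; nt=nt or n; rows=[]
    for i in range(n):
        k=min(i,nt); rows.append(np.round((Rm@R.from_rotvec(w*k/nt).as_matrix()).T@d*100,2).tolist())
    print("turn/row",np.round(w/nt,4),"x",nt); print(rows)
E
python3 - <<'E'
from h import *
im=cv2.imread("pics/top.png")[170:260,255:375]; cv2.imwrite("pics/crop.png",cv2.resize(im,None,fx=5,fy=5,interpolation=cv2.INTER_CUBIC))
plan([0.50,0.11,0.26],0,16,8)
E
```

```text
total turn [-0.     -0.     -0.3649] world shift [ 0.3038 -0.4038  0.0287]
turn/row [-0.     -0.     -0.0456] x 8
[[-2.67, -1.68, -0.18], [-2.59, -1.8, -0.18], [-2.51, -1.92, -0.18], [-2.42, -2.03, -0.18], [-2.33, -2.14, -0.18], [-2.23, -2.24, -0.18], [-2.12, -2.34, -0.18], [-2.01, -2.43, -0.18], [-1.9, -2.52, -0.18], [-1.9, -2.52, -0.18], [-1.9, -2.52, -0.18], [-1.9, -2.52, -0.18], [-1.9, -2.52, -0.18], [-1.9, -2.52, -0.18], [-1.9, -2.52, -0.18], [-1.9, -2.52, -0.18]]
```

View pics/crop.png

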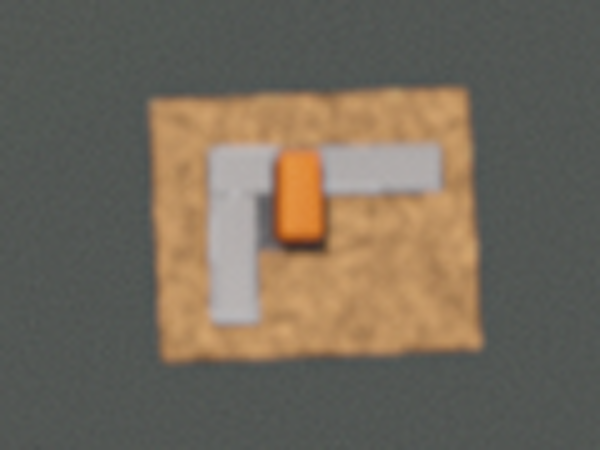

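The crop confirms it: a steel-grey L with an upright orange handle on the pad, with the handle top at crop pixel (300,195).

{"method": "move_arm", "body": {
  "jaw": [8.5, 8.5, 8.5, 8.5, 8.5, 8.5, 8.5, 8.5, 8.5, 8.5, 8.5, 8.5],
  "dp": [
    [-2.6, -1.7, -0.2],
    [-2.6, -1.8, -0.2],
    [-2.5, -1.9, -0.2],
    [-2.4, -2.0, -0.2],
    [-2.3, -2.1, -0.2],
    [-2.2, -2.2, -0.2],
    [-2.1, -2.3, -0.2],
    [-2.0, -2.4, -0.2],
    [-1.9, -2.5, -0.2],
    [-1.9, -2.5, -0.2],
    [-1.9, -2.5, -0.2],
    [-1.9, -2.5, -0.2]
  ],
  "turn": [
    [0, 0, -0.0456],
    [0, 0, -0.0456],
    [0, 0, -0.0456],
    [0, 0, -0.0456],
    [0, 0, -0.0456],
    [0, 0, -0.0456],
    [0, 0, -0.0456],
    [0, 0, -0.0456],
    [0, 0, 0],
    [0, 0, 0],
    [0, 0, 0],
    [0, 0, 0]
  ]
}}

```text
time_s: 1.65
position: [0.4233, 0.2127, 0.2556]
tool_rot: [[-1.0, 0.0, 0.0], [0.0, 1.0, 0.0], [-0.0, 0.0, -1.0]]
ft_force: [0.5, 0.2, -0.9]
grip_width: 0.0849
gripper_force: 0.0
```

{"method": "move_arm", "body": {
  "jaw": [8.5, 8.5, 8.5, 8.5, 8.5, 8.5],
  "dp": [
    [-1.9, -2.5, -0.2],
    [-1.9, -2.5, -0.2],
    [-1.9, -2.5, -0.2],
    [-1.9, -2.5, -0.2],
    [0, 0, 0],
    [0, 0, 0]
  ],
  "turn": [
    [0, 0, 0],
    [0, 0, 0],
    [0, 0, 0],
    [0, 0, 0],
    [0, 0, 0],
    [0, 0, 0]
  ]
}}

```text
time_s: 2.15
position: [0.4991, 0.1131, 0.263]
tool_rot: [[-1.0, 0.002, -0.0], [0.002, 1.0, 0.0], [0.0, 0.0, -1.0]]
ft_force: [-0.1, -0.3, -0.3]
grip_width: 0.085
gripper_force: 0.0
```

```bash
python3 - <<'E'
from h import *
s=observe();print(s["time_s"],np.round(s["position"],4),np.round(s["tool_rot"],4).tolist())
im,d=cams.get_image("wrist");save("w1.png",im)
np.savez("w1.npz",im=im,d=d,p=s["position"],r=s["tool_rot"])
P=cloud("wrist",d,s);np.save("w1P.npy",P)
for q in["station","strip","fence","fence_face"]:
    for x in cams.mark_of("wrist",q)[:2]:
        u,v=x["location"][0]*560,x["location"][1]*420
        print(q,round(x["p"],2),round(u),round(v),np.round(at_z("wrist",u,v,{"station":0,"strip":.008,"fence":.009,"fence_face":.027}[q],s),4))
E
```

```text
2.15 [0.4991 0.1131 0.263 ] [[-1.0, 0.0024, -0.0004], [0.0024, 1.0, 0.0001], [0.0004, 0.0001, -1.0]]
station 0.89 297 228 [0.5674 0.1341 0.    ]
strip 0.8 310 276 [0.6233 0.1499 0.008 ]
fence 0.67 312 233 [0.5699 0.1506 0.009 ]
fence_face 0.78 304 240 [0.5714 0.1413 0.027 ]
```

View pics/w1.png

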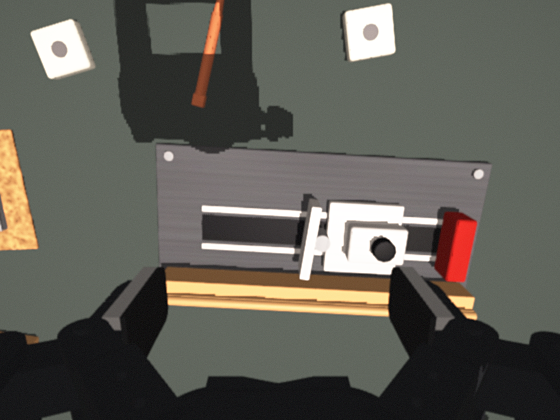

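The wrist view shows the station: fence at (312,240), slightly swivelled, and the red stop at (457,245). The strip runs along rows 270–315. I'll fit its geometry from the depth.

```bash
python3 - <<'E'
from h import *
P=np.load("w1P.npy");im=np.load("w1.npz")["im"]
z=P[...,2]
def sel(m): return P[m]
rows=np.zeros((420,560),bool);rows[130:330,150:500]=1
pl=rows&(abs(z-.008)<.004)
print("plate z",np.median(z[pl]), "table",np.median(z[:100,300:340]))
# strip face points
m=rows&(z>.016)&(z<.04); m[:262]=0; m[:,400:]=0
Q=sel(m);print(len(Q))
for i in range(4):
    c=np.polyfit(Q[:,1],Q[:,0],1); r=Q[:,0]-np.polyval(c,Q[:,1]); Q=Q[abs(r)<max(2*r.std(),.001)]
print("strip face slope deg",np.degrees(np.arctan(c[0])),"x at y=.14",np.polyval(c,.14),r.std(),len(Q))
# strip top points
m=rows&(z>.045)&(z<.06);m[:262]=0;Q=sel(m);c=np.polyfit(Q[:,1],Q[:,0],1);print("strip top slope",np.degrees(np.arctan(c[0])),Q[:,1].min(),Q[:,1].max(), np.polyval(c,.14))
# plate outline from pixel edge: low edge
zz=z.copy()
E1=[]
for u in range(170,480,5):
    col=z[120:200,u]; k=np.where(col>.0045)[0]
    if len(k): 
        E1.append(P[120+k[0],u])
E1=np.array(E1);c=np.polyfit(E1[:,1],E1[:,0],1)
for i in range(3):
    r=E1[:,0]-np.polyval(c,E1[:,1]);E1=E1[abs(r)<max(2*r.std(),.001)];c=np.polyfit(E1[:,1],E1[:,0],1)
print("plate -x edge slope",np.degrees(np.arctan(c[0])),np.polyval(c,.14))
for v in(170,200,255):
    k=np.where(abs(z[v,140:500]-.008)<.005)[0]+140; k2=np.where(z[v,140:500]>.0045)[0]+140
    print(v,P[v,k2[0]],P[v,k2[-1]])
# fence top points
m=rows&(z>.040)&(z<.05);m[:195]=0;m[285:]=0;m[:,:290]=0;m[:,326:]=0
Q=sel(m);print("fence n",len(Q),Q.mean(0),Q.min(0),Q.max(0));
c=np.polyfit(Q[:,0],Q[:,1],1);r=Q[:,1]-np.polyval(c,Q[:,0]);print("fence dy/dx deg",np.degrees(np.arctan(c[0])),r.std(),r.min(),r.max())
# rails height
for u,v in((250,211),(250,247),(370,212),(380,240),(457,245),(168,156),(360,268),(260,230)): print((u,v),np.round(P[v,u],4))
E
```

```text
plate z 0.007850357533632973 table -3.611302043676767e-05
2922
strip face slope deg 1.8938191925881365 x at y=.14 0.6180022893579666 0.004482770739346444 2278
strip top slope 3.199158513395835 -0.005415627577120677 0.3232217125337885 0.6355635121086896
plate -x edge slope 3.5639360009574474 0.4805218747265116
170 [0.43129091 0.11306993 0.40552966] [0.49975788 0.34028767 0.00785554]
200 [ 0.53223823 -0.01999037  0.00674483] [0.53319495 0.33926182 0.00678176]
255 [ 0.59725396 -0.02466641  0.00663376] [0.59764647 0.3342676  0.0079464 ]
fence n 751 [0.56860192 0.14538928 0.04449204] [0.53009867 0.13491955 0.04001031] [0.61002366 0.16182009 0.04704347]
fence dy/dx deg -8.37683788324728 0.0030842715536996707 -0.0049112283319450445 0.01702176792093324
(250, 211) [0.5444 0.0821 0.0091]
(250, 247) [0.5872 0.0811 0.0081]
(370, 212) [0.5429 0.2117 0.0196]
(380, 240) [0.5643 0.2164 0.0479]
(457, 245) [0.5726 0.2987 0.0411]
(168, 156) [ 0.4835 -0.0029  0.0103]
(360, 268) [0.6075 0.2043 0.0209]
(260, 230) [0.5667 0.0928 0.0085]
```

```bash
python3 - <<'E'
from h import *
D=np.load("w1.npz");g=cv2.GaussianBlur(D["im"].astype(np.float32),(0,0),1.0)
st={"position":D["p"],"tool_rot":D["r"]}
def fit(ch,u0,u1,v0,v1,z,sign):
    """v0,v1: rows at u0,u1; search +-8"""
    pts=[]
    for u in range(u0,u1,3):
        vc=int(v0+(v1-v0)*(u-u0)/(u1-u0)); col=ch[vc-9:vc+10,u]; gr=np.gradient(col)*sign
        k=int(np.argmax(gr)); 
        if 0<k<18:
            a,b,c=gr[k-1:k+2]; k+=0.5*(a-c)/(a-2*b+c) if a-2*b+c else 0
        pts.append(at_z("wrist",u,vc-9+k,z,st))
    Q=np.array(pts);c=np.polyfit(Q[:,1],Q[:,0],1)
    for i in range(5):
        r=Q[:,0]-np.polyval(c,Q[:,1]);Q=Q[abs(r)<max(2*r.std(),.0005)];c=np.polyfit(Q[:,1],Q[:,0],1)
    quad=np.polyfit(Q[:,1],Q[:,0],2)[0]
    print("slope %.2f deg x(.14)=%.4f n=%d rms=%.5f quad=%.3f"%(np.degrees(np.arctan(c[0])),np.polyval(c,.14),len(Q),r.std(),quad))
gray=g.mean(2); red=g[...,0]-g[...,2]
fit(gray,165,480,145,162,.008,1)
fit(gray,165,480,145,162,.008,-1)
fit(red,180,295,267,273,.008,1)
fit(red,170,385,267,277,.008,1)
fit(gray,210,300,207,210,.009,1)
print(g[140:156,250].mean(1).round(), g[258:285,230].round()[:,0])
# right/left plate edges
for a in((160,150,163,262),):
    pts=[]
    for v in range(152,260,3):
        row=gray[v,150:172];gr=abs(np.gradient(row));k=int(np.argmax(gr));pts.append(at_z("wrist",150+k,v,.008,st))
    Q=np.array(pts);c=np.polyfit(Q[:,0],Q[:,1],1);print("left edge deg",-np.degrees(np.arctan(c[0])),np.polyval(c,.57))
    pts=[]
    for v in range(165,285,3):
        u0=int(489-12*(v-163)/120);row=gray[v,u0-8:u0+9];gr=abs(np.gradient(row));k=int(np.argmax(gr));pts.append(at_z("wrist",u0-8+k,v,.008,st))
    Q=np.array(pts);c=np.polyfit(Q[:,0],Q[:,1],1);r=Q[:,1]-np.polyval(c,Q[:,0]);print("right edge deg",-np.degrees(np.arctan(c[0])),np.polyval(c,.57),r.std())
E
```

```text
slope 3.57 deg x(.14)=0.4809 n=83 rms=0.00017 quad=-0.002
slope 3.50 deg x(.14)=0.4776 n=90 rms=0.00021 quad=0.006
slope 3.51 deg x(.14)=0.6201 n=39 rms=0.00009 quad=-0.002
slope 3.52 deg x(.14)=0.6201 n=68 rms=0.00010 quad=0.003
slope 3.40 deg x(.14)=0.5440 n=30 rms=0.00008 quad=-0.026
[ 77.  90.  97.  99. 100. 100.  98.  92.  86.  90. 104. 117. 121. 121.
 121. 121.] [118. 119. 120. 120. 118. 116. 109.  91.  68.  53.  54.  69.  90. 106.
 113. 114. 114. 114. 114. 114. 114. 114. 114. 115. 125. 159. 208.]
left edge deg 6.432355775344518 -0.021819417056300847
right edge deg 0.013467810298356336 0.3369859841831324 0.004040530428246952
```

{"method": "move_arm", "body": {
  "jaw": [8.5, 8.5, 8.5, 8.5, 8.5, 8.5, 8.5, 8.5, 8.5, 8.5, 8.5, 8.5],
  "dp": [
    [-0.2, -3.1, 0.5],
    [-0.2, -3.1, 0.5],
    [-0.2, -3.1, 0.5],
    [-0.2, -3.1, 0.5],
    [-0.2, -3.1, 0.5],
    [-0.2, -3.1, 0.5],
    [-0.2, -3.1, 0.5],
    [-0.2, -3.1, 0.5],
    [-0.2, -3.1, 0.5],
    [-0.2, -3.1, 0.5],
    [-0.2, -3.1, 0.5],
    [0, 0, 0]
  ],
  "turn": [
    [0, 0, 0],
    [0, 0, 0],
    [0, 0, 0],
    [0, 0, 0],
    [0, 0, 0],
    [0, 0, 0],
    [0, 0, 0],
    [0, 0, 0],
    [0, 0, 0],
    [0, 0, 0],
    [0, 0, 0],
    [0, 0, 0]
  ]
}}

```text
time_s: 3.4
position: [0.5204, -0.2307, 0.207]
tool_rot: [[-1.0, 0.003, -0.001], [0.003, 1.0, -0.001], [0.001, -0.001, -1.0]]
ft_force: [-0.6, -0.1, -0.2]
grip_width: 0.0848
gripper_force: 0.0
```

{"method": "move_arm", "body": {
  "jaw": [8.5, 8.5],
  "dp": [
    [0, 0, 0],
    [0, 0, 0]
  ],
  "turn": [
    [0, 0, 0],
    [0, 0, 0]
  ]
}}

```text
time_s: 3.57
position: [0.5206, -0.2257, 0.2085]
tool_rot: [[-1.0, -0.001, -0.0], [-0.001, 1.0, 0.0], [0.0, 0.0, -1.0]]
ft_force: [-0.2, 0.1, -0.4]
grip_width: 0.0846
gripper_force: 0.0
```

```bash
python3 - <<'E'
from h import *
s=observe();print(s["time_s"],np.round(s["position"],4),np.round(s["tool_rot"],4).tolist())
im,d=cams.get_image("wrist");save("w2.png",im)
P=cloud("wrist",d,s);np.savez("w2.npz",im=im,d=d,P=P,p=s["position"],r=s["tool_rot"])
for q,z in(("square",.004),("pad",0),("pad_spot",.004)):
    for x in cams.mark_of("wrist",q)[:2]:
        u,v=x["location"][0]*560,x["location"][1]*420
        print(q,round(x["p"],2),round(u),round(v),np.round(at_z("wrist",u,v,z,s),4))
hsv=cv2.cvtColor(im,cv2.COLOR_RGB2HSV);z=P[...,2]
def rect(m,name,zz):
    n,l,stt,c=cv2.connectedComponentsWithStats(m.astype(np.uint8));k=1+np.argmax(stt[1:,4]);v,u=np.where(l==k)
    W=np.array([at_z("wrist",a,b,zz,s)[:2] for a,b in zip(u,v)]);r=cv2.minAreaRect((W*1000).astype(np.float32));print(name,len(u),r)
rect((z>.05)&(z<.062),"handle top",.056)
rect((z>.010)&(z<.018),"legs (bbox of L)",.014)
rect((z>.002)&(z<.07)&(np.arange(420)[:,None]<360),"pad",.004)
E
```

```text
3.5667 [ 0.5206 -0.2257  0.2085] [[-1.0, -0.0009, -0.0], [-0.0009, 1.0, 0.0004], [0.0, 0.0004, -1.0]]
square 0.7 269 196 [ 0.5368 -0.2347  0.004 ]
pad 0.72 253 183 [ 0.5249 -0.2499  0.    ]
handle top 1356 ((537.0467529296875, -236.34547424316406), (43.450950622558594, 21.289127349853516), 0.041309017688035965)Traceback (most recent call last):
  File "<stdin>", line 14, in <module>
  File "<stdin>", line 12, in rect
  File "h.py", line 14, in at_z
    o,d=ray(name,u,v,st); return o+d*(z-o[2])/d[2]
        ~~~^^^^^^^^^^^^^
  File "h.py", line 11, in ray
    c,f=K(name); M=cam2world(name,st)
                   ~~~~~~~~~^^^^^^^^^
  File "h.py", line 6, in cam2world
    c,_=K(name)
        ~^^^^^^
  File "h.py", line 4, in K
    c=cams.calibration(name); f=210/np.tan(np.radians(c["vertical_fov"])/2); return c,f
ValueError: time passes only in moves, steps and waits
```

View pics/w2.png

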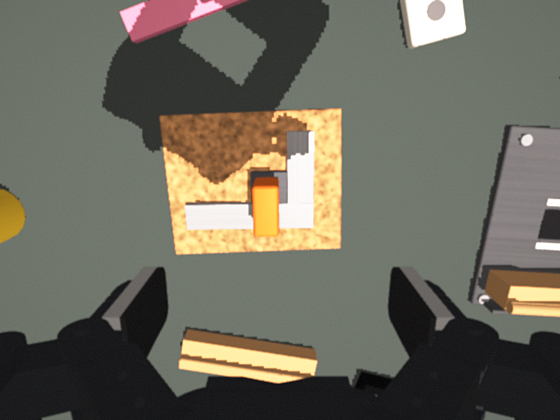

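The wrist view shows the orange handle at (265,207), a tidy 44×21 mm rectangle at yaw ≈ 0. Next come the pose of the legs and the pad.

```bash
sed -i 's/^def K(name):/import functools\n@functools.lru_cache(None)\ndef K(name):/' h.py; python3 - <<'E'
from h import *
D=np.load("w2.npz");im=D["im"];P=D["P"];z=P[...,2];st={"position":D["p"],"tool_rot":D["r"]}
def proj(u,v,zz):
    c,f=K("wrist");M=cam2world("wrist",st);d=np.stack([(u-c["cx"])/f,-(v-c["cy"])/f,-np.ones(len(u))],1)@M[:3,:3].T;o=M[:3,3];return (o+d*((zz-o[2])/d[:,2])[:,None])[:,:2]
def rect(m,name,zz):
    m=cv2.morphologyEx(m.astype(np.uint8),cv2.MORPH_OPEN,np.ones((3,3)))
    n,l,s,c=cv2.connectedComponentsWithStats(m);k=1+np.argmax(s[1:,4]);v,u=np.where(l==k)
    W=proj(u,v,zz);r=cv2.minAreaRect((W*1000).astype(np.float32));print(name,len(u),r);return l==k
sub=np.zeros_like(z,bool);sub[100:262,155:350]=1
rect(sub&(z>.05),"handle",.056)
rect(sub&(z>.010)&(z<.02),"L",.014)
sat=cv2.cvtColor(im,cv2.COLOR_RGB2HSV)[...,1]
rect(sub&((z>.002)),"pad",.004)
rect(sub&((sat>90)|(z>.009)),"pad col",.004)
# outer leg lines from depth mask
m=sub&(z>.0095)
v,u=np.where(m);W=proj(u,v,.014)
print(W.min(0),W.max(0))
print("long-leg x max by y", [ (round(y,3),round(W[abs(W[:,1]-y)<.002][:,0].max(),4)) for y in np.arange(-.30,-.26,.01)])
print("handle z",np.median(z[sub&(z>.05)]),"leg z",np.median(z[sub&(z>.010)&(z<.02)]))
E
```

```text
handle 1361 ((537.0467529296875, -236.34547424316406), (43.450950622558594, 21.289127349853516), 0.041309017688035965)
L 3184 ((521.0391845703125, -222.46205139160156), (89.81570434570312, 57.668434143066406), 1.475276231765747)
pad 24039 ((526.2872314453125, -248.76840209960938), (134.14334106445312, 163.83636474609375), 2.3366267681121826)
pad col 23943 ((526.18603515625, -248.56002807617188), (135.16282653808594, 164.89971923828125), 2.302875518798828)
[ 0.4492141 -0.3406255] [ 0.59862066 -0.15882345]
long-leg x max by y [(np.float64(-0.3), np.float64(0.5669)), (np.float64(-0.29), np.float64(0.5841)), (np.float64(-0.28), np.float64(0.5659)), (np.float64(-0.27), np.float64(0.5659))]
handle z 0.055643539241449214 leg z 0.013731618976144666
```

{"method": "move_arm", "body": {
  "jaw": [8.5, 8.5, 8.5, 8.5, 8.5, 8.5, 8.5, 8.5, 8.5, 8.5],
  "dp": [
    [-0.55, -0.35, 2.5],
    [-0.55, -0.35, 2.5],
    [-0.54, -0.35, 2.5],
    [0, 0, 2.5],
    [0, 0, 2.5],
    [0, 0, 2.5],
    [0, 0, 2.0],
    [0, 0, 1.65],
    [0, 0, 0],
    [0, 0, 0]
  ],
  "turn": [
    [0, 0, 0],
    [0, 0, 0],
    [0, 0, 0],
    [0, 0, 0],
    [0, 0, 0],
    [0, 0, 0],
    [0, 0, 0],
    [0, 0, 0],
    [0, 0, 0],
    [0, 0, 0]
  ]
}}

```text
time_s: 4.6
position: [0.537, -0.2368, 0.0219]
tool_rot: [[-1.0, -0.001, -0.001], [-0.001, 1.0, 0.001], [0.001, 0.001, -1.0]]
ft_force: [0.1, -0.1, 0.7]
grip_width: 0.0848
gripper_force: 0.0
```

{"method": "move_arm", "body": {
  "jaw": [2.0, 2.0, 2.0, 2.0, 2.0, 2.0, 2.0, 2.0, 2.0, 2.0],
  "dp": [
    [0, 0, 0],
    [0, 0, 0],
    [0, 0, 0],
    [0, 0, 0],
    [0, 0, 0],
    [0, 0, 0],
    [0, 0, 0],
    [0, 0, 0],
    [0, 0, 0],
    [0, 0, 0]
  ],
  "turn": [
    [0, 0, 0],
    [0, 0, 0],
    [0, 0, 0],
    [0, 0, 0],
    [0, 0, 0],
    [0, 0, 0],
    [0, 0, 0],
    [0, 0, 0],
    [0, 0, 0],
    [0, 0, 0]
  ],
  "force": 100
}}

```text
time_s: 5.43
position: [0.5372, -0.2374, 0.0225]
tool_rot: [[-1.0, 0.0, 0.001], [0.0, 1.0, -0.0], [-0.001, -0.0, -1.0]]
ft_force: [-0.1, 1.1, 5.9]
grip_width: 0.0217
gripper_force: 59.8
```

{"method": "move_arm", "body": {
  "jaw": [2.0, 2.0, 2.0, 2.0, 2.0, 2.0],
  "dp": [
    [0, 0, -0.5],
    [0, 0, -1.5],
    [0, 0, -2.0],
    [0, 0, -2.0],
    [0, 0, -1.5],
    [0, 0, 0]
  ],
  "turn": [
    [0, 0, 0],
    [0, 0, 0],
    [0, 0, 0],
    [0, 0, 0],
    [0, 0, 0],
    [0, 0, 0]
  ]
}}

```text
time_s: 5.93
position: [0.5379, -0.2381, 0.0995]
tool_rot: [[-1.0, -0.0, 0.004], [-0.0, 1.0, -0.003], [-0.004, -0.003, -1.0]]
ft_force: [1.4, -0.1, -4.0]
grip_width: 0.0211
gripper_force: 59.5
```

```bash
python3 - <<'E'
from h import *
s=observe();print(s["time_s"],s["position"],s["ft_force"],s["wrist_torque"],s["grip_width"],s["gripper_force"])
im,d=cams.get_image("wrist");save("w3.png",im);P=cloud("wrist",d,s);z=P[...,2]
t=.022+s["position"][2]*0
for q in ("square",):
    for x in cams.mark_of("wrist",q)[:1]: print(x)
plan([.5779,.0620,.0975],-3.5,12,6)
E
```

```text
5.9333 [ 0.53786382 -0.23806048  0.09950454] [ 1.42247659 -0.13938447 -3.98699464] [-0.05638313 -0.03195747 -0.02980028] 0.02111322696703633 59.5265918970108
{'location': [0.4929, 0.619], 'p': 0.88}
total turn [ 0.0003 -0.0006  0.061 ] world shift [0.0412 0.2992 0.0012]
turn/row [ 0.     -0.0001  0.0102] x 6
[[-0.34, 2.49, -0.01], [-0.32, 2.5, -0.01], [-0.29, 2.5, -0.01], [-0.27, 2.5, -0.01], [-0.24, 2.51, -0.01], [-0.22, 2.51, -0.01], [-0.19, 2.51, -0.01], [-0.19, 2.51, -0.01], [-0.19, 2.51, -0.01], [-0.19, 2.51, -0.01], [-0.19, 2.51, -0.01], [-0.19, 2.51, -0.01]]
```

View pics/w3.png

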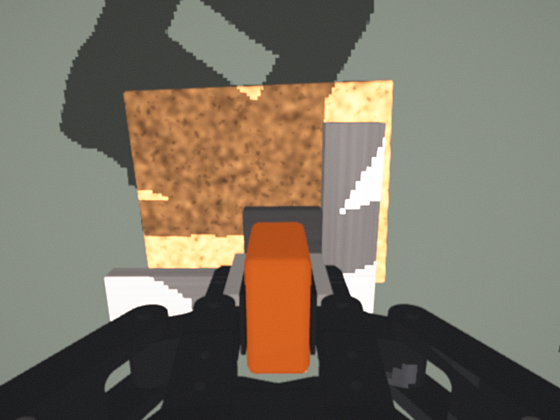

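The square hangs level and straight in the fingers: handle at (277,298), legs parallel to the picture's axes. I'll carry it to the station.

{"method": "move_arm", "body": {
  "jaw": [2.0, 2.0, 2.0, 2.0, 2.0, 2.0, 2.0, 2.0, 2.0, 2.0, 2.0, 2.0],
  "dp": [
    [-0.34, 1.5, 0],
    [-0.32, 2.5, 0],
    [-0.29, 2.5, 0],
    [-0.27, 2.5, 0],
    [-0.24, 2.5, 0],
    [-0.22, 2.5, 0],
    [-0.19, 2.5, 0],
    [-0.19, 2.5, 0],
    [-0.19, 2.5, 0],
    [-0.19, 2.5, 0],
    [-0.19, 2.5, 0],
    [-0.19, 2.5, 0]
  ],
  "turn": [
    [0, 0, 0.0102],
    [0, 0, 0.0102],
    [0, 0, 0.0102],
    [0, 0, 0.0102],
    [0, 0, 0.0102],
    [0, 0, 0.0102],
    [0, 0, 0],
    [0, 0, 0],
    [0, 0, 0],
    [0, 0, 0],
    [0, 0, 0],
    [0, 0, 0]
  ]
}}

```text
time_s: 7.03
position: [0.5773, 0.0525, 0.0949]
tool_rot: [[-0.998, 0.061, -0.003], [0.061, 0.998, 0.0], [0.003, 0.0, -1.0]]
ft_force: [-0.6, -0.2, -4.0]
grip_width: 0.0211
gripper_force: 59.5
```

{"method": "move_arm", "body": {
  "jaw": [2.0, 2.0, 2.0, 2.0],
  "dp": [
    [0, 1.0, 0],
    [0, 0, 0],
    [0, 0, 0],
    [0, 0, 0]
  ],
  "turn": [
    [0, 0, 0],
    [0, 0, 0],
    [0, 0, 0],
    [0, 0, 0]
  ]
}}

```text
time_s: 7.37
position: [0.5784, 0.0602, 0.0961]
tool_rot: [[-0.998, 0.062, -0.001], [0.062, 0.998, -0.0], [0.001, -0.0, -1.0]]
ft_force: [0.5, 0.0, -4.7]
grip_width: 0.0214
gripper_force: 59.6
```

```bash
python3 - <<'E'
from h import *
s=observe();print(s["time_s"],s["position"],s["ft_force"],s["wrist_torque"])
plan([.5779,.0620,.0305],-3.5,6,6)
E
```

```text
7.3667 [0.57844689 0.06020641 0.09611674] [ 0.54041209  0.00611822 -4.72708289] [-0.0321445  -0.03572466 -0.00547285]
total turn [-0.0004 -0.0013 -0.0008] world shift [-0.0005  0.0018 -0.0656]
turn/row [-0.0001 -0.0002 -0.0001] x 6
[[0.01, 0.03, 1.09], [0.01, 0.03, 1.09], [0.01, 0.03, 1.09], [0.01, 0.03, 1.09], [0.01, 0.03, 1.09], [0.01, 0.03, 1.09]]
```

{"method": "move_arm", "body": {
  "jaw": [2.0, 2.0, 2.0, 2.0, 2.0, 2.0, 2.0, 2.0, 2.0, 2.0],
  "dp": [
    [0, 0, 1.5],
    [0, 0, 2.0],
    [0, 0, 1.5],
    [0, 0, 1.0],
    [0, 0, 0.5],
    [0, 0, 0],
    [0, 0, 0],
    [-0.2, 0, 0],
    [-0.2, 0, 0],
    [0, 0, 0]
  ],
  "turn": [
    [0, 0, 0],
    [0, 0, 0],
    [0, 0, 0],
    [0, 0, 0],
    [0, 0, 0],
    [0, 0, 0],
    [0, 0, 0],
    [0, 0, 0],
    [0, 0, 0],
    [0, 0, 0]
  ]
}}

```text
time_s: 8.2
position: [0.5836, 0.0608, 0.0326]
tool_rot: [[-0.998, 0.061, 0.002], [0.061, 0.998, -0.0], [-0.002, -0.0, -1.0]]
ft_force: [-0.4, -1.2, -4.1]
grip_width: 0.0211
gripper_force: 59.6
```

{"method": "move_arm", "body": {
  "jaw": [2.0, 2.0, 2.0, 2.0],
  "dp": [
    [-0.1, 0, 0],
    [-0.1, 0, 0],
    [0, 0, 0],
    [0, 0, 0]
  ],
  "turn": [
    [0, 0, 0],
    [0, 0, 0],
    [0, 0, 0],
    [0, 0, 0]
  ]
}}

```text
time_s: 8.53
position: [0.5848, 0.0608, 0.0318]
tool_rot: [[-0.998, 0.061, 0.0], [0.061, 0.998, -0.0], [-0.0, -0.0, -1.0]]
ft_force: [-0.7, 0.6, -3.8]
grip_width: 0.0213
gripper_force: 59.6
```

{"method": "move_arm", "body": {
  "jaw": [2.0, 2.0, 2.0],
  "dp": [
    [-0.1, 0, 0],
    [0, 0, 0],
    [0, 0, 0]
  ],
  "turn": [
    [0, 0, 0],
    [0, 0, 0],
    [0, 0, 0]
  ]
}}

```text
time_s: 8.78
position: [0.5858, 0.0607, 0.0318]
tool_rot: [[-0.998, 0.061, -0.0], [0.061, 0.998, -0.0], [0.0, -0.0, -1.0]]
ft_force: [-0.1, 0.5, -4.7]
grip_width: 0.0213
gripper_force: 59.6
```

{"method": "move_arm", "body": {
  "jaw": [2.0, 2.0, 2.0],
  "dp": [
    [-0.06, 0, 0],
    [0, 0, 0],
    [0, 0, 0]
  ],
  "turn": [
    [0, 0, 0],
    [0, 0, 0],
    [0, 0, 0]
  ]
}}

```text
time_s: 9.03
position: [0.5861, 0.0608, 0.0318]
tool_rot: [[-0.998, 0.061, -0.001], [0.061, 0.998, 0.0], [0.001, 0.0, -1.0]]
ft_force: [-1.5, 0.2, -3.3]
grip_width: 0.0213
gripper_force: 59.7
```

{"method": "move_arm", "body": {
  "jaw": [2.0, 2.0, 2.0],
  "dp": [
    [-0.06, 0, 0],
    [0, 0, 0],
    [0, 0, 0]
  ],
  "turn": [
    [0, 0, 0],
    [0, 0, 0],
    [0, 0, 0]
  ]
}}

```text
time_s: 9.28
position: [0.5863, 0.0608, 0.0317]
tool_rot: [[-0.998, 0.061, -0.002], [0.061, 0.998, 0.0], [0.002, 0.0, -1.0]]
ft_force: [-5.0, 1.1, -1.5]
grip_width: 0.0211
gripper_force: 59.9
```

{"method": "move_arm", "body": {
  "jaw": [2.0, 2.0, 2.0],
  "dp": [
    [-0.06, 0, 0],
    [0, 0, 0],
    [0, 0, 0]
  ],
  "turn": [
    [0, 0, 0],
    [0, 0, 0],
    [0, 0, 0]
  ]
}}

```text
time_s: 9.53
position: [0.5864, 0.0608, 0.0316]
tool_rot: [[-0.998, 0.061, -0.003], [0.061, 0.998, 0.0], [0.003, 0.0, -1.0]]
ft_force: [-6.0, 0.9, -1.0]
grip_width: 0.0217
gripper_force: 60.1
```

```bash
cat >> h.py <<'E'
def rep():
    s=observe();f=np.array(s["ft_force"]);R_=np.array(s["tool_rot"]);a=np.radians(-3.5);ex=np.array([np.cos(a),np.sin(a)]);ey=np.array([-np.sin(a),np.cos(a)])
    p=np.array(s["position"]);o=np.array([.5705,.1376])
    print("t %.2f Fstrip %.2f Ffence %.2f fz %.2f tq"%(s["time_s"],-f[:2]@ex,-f[:2]@ey,f[2]),np.round(s["wrist_torque"],3),"stn",np.round([(p[:2]-o)@ex*1e3,(p[:2]-o)@ey*1e3],2),"z",round(p[2],4),"rot",np.round(np.degrees(R.from_matrix(np.array([[-np.cos(a),-np.sin(a),0],[-np.sin(a),np.cos(a),0],[0,0,-1]]).T@R_).as_rotvec()),2))
E
python3 -c "from h import *;rep()"
```

```text
t 9.53 Fstrip 6.00 Ffence -0.54 fz -1.03 tq [ 0.007  1.268 -0.418] stn [ 20.53 -75.67] z 0.0316 rot [-0.01  0.17  0.02]
```

{"method": "move_arm", "body": {
  "jaw": [2.0, 2.0, 2.0],
  "dp": [
    [0, 0, 0],
    [0, 0, 0],
    [0, 0, 0]
  ],
  "turn": [
    [0, 0, 0.006],
    [0, 0, 0],
    [0, 0, 0]
  ]
}}

```text
time_s: 9.78
position: [0.5864, 0.0608, 0.0316]
tool_rot: [[-0.998, 0.067, -0.003], [0.067, 0.998, 0.0], [0.003, -0.0, -1.0]]
ft_force: [-7.1, 1.5, -1.5]
grip_width: 0.0211
gripper_force: 60.0
```

```bash
python3 -c "from h import *;rep()"
```

```text
t 9.78 Fstrip 7.21 Ffence -1.09 fz -1.46 tq [ 0.125  1.192 -0.039] stn [ 20.59 -75.69] z 0.0316 rot [0.   0.16 0.32]
```

{"method": "move_arm", "body": {
  "jaw": [2.0, 2.0, 2.0, 2.0, 2.0, 2.0, 2.0, 2.0],
  "dp": [
    [0, 0.1, 0],
    [0, 0.2, 0],
    [0, 0.2, 0],
    [0, 0.3, 0],
    [0, 0.3, 0],
    [0, 0.3, 0],
    [0, 0.2, 0],
    [0, 0.2, 0]
  ],
  "turn": [
    [0, 0, 0],
    [0, 0, 0],
    [0, 0, 0],
    [0, 0, 0],
    [0, 0, 0],
    [0, 0, 0],
    [0, 0, 0],
    [0, 0, 0]
  ]
}}

```text
time_s: 10.45
position: [0.5875, 0.0782, 0.0312]
tool_rot: [[-0.998, 0.067, -0.003], [0.067, 0.998, -0.001], [0.003, -0.001, -1.0]]
ft_force: [-5.3, -2.1, -4.5]
grip_width: 0.0211
gripper_force: 59.7
```

```bash
python3 -c "from h import *;rep()"
```

```text
t 10.45 Fstrip 5.13 Ffence 2.46 fz -4.49 tq [-0.532  1.169 -0.046] stn [ 20.61 -58.26] z 0.0312 rot [0.07 0.19 0.32]
```

{"method": "move_arm", "body": {
  "jaw": [2.0, 2.0, 2.0, 2.0, 2.0, 2.0, 2.0, 2.0],
  "dp": [
    [0, 0.2, 0],
    [0, 0.25, 0],
    [0, 0.25, 0],
    [0, 0.25, 0],
    [0, 0.25, 0],
    [0, 0.25, 0],
    [0, 0.25, 0],
    [0, 0.2, 0]
  ],
  "turn": [
    [0, 0, 0],
    [0, 0, 0],
    [0, 0, 0],
    [0, 0, 0],
    [0, 0, 0],
    [0, 0, 0],
    [0, 0, 0],
    [0, 0, 0]
  ]
}}

```text
time_s: 11.12
position: [0.5886, 0.0964, 0.0311]
tool_rot: [[-0.998, 0.066, -0.004], [0.066, 0.998, -0.003], [0.004, -0.003, -1.0]]
ft_force: [-8.0, -8.6, -4.5]
grip_width: 0.0212
gripper_force: 59.8
```

```bash
python3 -c "from h import *;rep()"
```

```text
t 11.12 Fstrip 7.46 Ffence 9.06 fz -4.46 tq [-1.481  1.286 -0.08 ] stn [ 20.61 -40.02] z 0.0311 rot [0.16 0.22 0.31]
```

{"method": "move_arm", "body": {
  "jaw": [2.0, 2.0, 2.0, 2.0, 2.0, 2.0, 2.0, 2.0],
  "dp": [
    [0, 0.25, 0],
    [0, 0.25, 0],
    [0, 0.25, 0],
    [0, 0.25, 0],
    [0, 0.25, 0],
    [0, 0.25, 0],
    [0, 0.25, 0],
    [0, 0.25, 0]
  ],
  "turn": [
    [0, 0, 0],
    [0, 0, 0],
    [0, 0, 0],
    [0, 0, 0],
    [0, 0, 0],
    [0, 0, 0],
    [0, 0, 0],
    [0, 0, 0]
  ]
}}

```text
time_s: 11.78
position: [0.5898, 0.1158, 0.0311]
tool_rot: [[-0.998, 0.067, -0.005], [0.067, 0.998, -0.003], [0.004, -0.004, -1.0]]
ft_force: [-8.3, -8.4, -3.4]
grip_width: 0.0212
gripper_force: 59.9
```

```bash
python3 -c "from h import *;rep()"
```

```text
t 11.78 Fstrip 7.72 Ffence 8.91 fz -3.39 tq [-1.606  1.406 -0.034] stn [ 20.61 -20.53] z 0.0311 rot [0.2  0.25 0.32]
```

{"method": "move_arm", "body": {
  "jaw": [2.0, 2.0, 2.0, 2.0, 2.0, 2.0, 2.0, 2.0],
  "dp": [
    [0, 0.25, 0],
    [0.01, 0.25, 0],
    [0, 0.25, 0],
    [0.01, 0.25, 0],
    [0, 0.25, 0],
    [0, 0.25, 0],
    [0, 0.25, 0],
    [0, 0.2, 0]
  ],
  "turn": [
    [0, 0, 0],
    [0, 0, 0],
    [0, 0, 0],
    [0, 0, 0],
    [0, 0, 0],
    [0, 0, 0],
    [0, 0, 0],
    [0, 0, 0]
  ]
}}

```text
time_s: 12.45
position: [0.591, 0.1354, 0.0311]
tool_rot: [[-0.998, 0.067, -0.004], [0.067, 0.998, -0.003], [0.004, -0.003, -1.0]]
ft_force: [-6.5, -8.9, -2.7]
grip_width: 0.0216
gripper_force: 59.9
```

```bash
python3 -c "from h import *;rep()"
```

```text
t 12.45 Fstrip 5.98 Ffence 9.26 fz -2.74 tq [-1.631  1.341 -0.02 ] stn [20.63 -0.92] z 0.0311 rot [0.2  0.24 0.32]
```

{"method": "move_arm", "body": {
  "jaw": [2.0, 2.0, 2.0, 2.0, 2.0, 2.0],
  "dp": [
    [-0.01, 0.1, 0],
    [0, 0.1, 0],
    [0, 0.1, 0],
    [0, 0.1, 0],
    [0, 0.1, 0],
    [0, 0, 0]
  ],
  "turn": [
    [0, 0, 0],
    [0, 0, 0],
    [0, 0, 0],
    [0, 0, 0],
    [0, 0, 0],
    [0, 0, 0]
  ]
}}

```text
time_s: 12.95
position: [0.5914, 0.1405, 0.0311]
tool_rot: [[-0.998, 0.067, -0.005], [0.067, 0.998, -0.003], [0.004, -0.003, -1.0]]
ft_force: [-7.3, -7.7, -2.7]
grip_width: 0.0214
gripper_force: 60.0
```

```bash
python3 -c "from h import *;rep()"
```

```text
t 12.95 Fstrip 6.78 Ffence 8.10 fz -2.74 tq [-1.371  1.37  -0.006] stn [20.64  4.15] z 0.0311 rot [0.18 0.25 0.32]
```

{"method": "move_arm", "body": {
  "jaw": [2.0, 2.0, 2.0, 2.0],
  "dp": [
    [0, 0.08, 0],
    [0, 0.08, 0],
    [0, 0.04, 0],
    [0, 0, 0]
  ],
  "turn": [
    [0, 0, 0],
    [0, 0, 0],
    [0, 0, 0],
    [0, 0, 0]
  ]
}}

```text
time_s: 13.28
position: [0.5915, 0.1424, 0.0311]
tool_rot: [[-0.998, 0.067, -0.005], [0.067, 0.998, -0.003], [0.005, -0.003, -1.0]]
ft_force: [-7.4, -8.4, -4.1]
grip_width: 0.021
gripper_force: 60.0
```

```bash
python3 -c "from h import *;rep()"
```

```text
t 13.28 Fstrip 6.88 Ffence 8.83 fz -4.15 tq [-1.456  1.457 -0.06 ] stn [20.64  6.05] z 0.0311 rot [0.19 0.26 0.32]
```

{"method": "move_arm", "body": {
  "jaw": [2.0, 2.0, 2.0],
  "dp": [
    [0, 0.05, 0],
    [0, 0.05, 0],
    [0, 0, 0]
  ],
  "turn": [
    [0, 0, 0],
    [0, 0, 0],
    [0, 0, 0]
  ]
}}

```text
time_s: 13.53
position: [0.5916, 0.1434, 0.0311]
tool_rot: [[-0.998, 0.067, -0.005], [0.067, 0.998, -0.003], [0.004, -0.003, -1.0]]
ft_force: [-7.6, -7.8, -2.2]
grip_width: 0.0208
gripper_force: 60.0
```

```bash
python3 -c "from h import *;rep()"
```

```text
t 13.53 Fstrip 7.11 Ffence 8.27 fz -2.16 tq [-1.416e+00  1.501e+00  1.000e-03] stn [20.66  7.03] z 0.0311 rot [0.19 0.26 0.33]
```

{"method": "move_arm", "body": {
  "jaw": [2.0, 2.0, 2.0],
  "dp": [
    [0, 0.05, 0],
    [0, 0.05, 0],
    [0, 0, 0]
  ],
  "turn": [
    [0, 0, 0],
    [0, 0, 0],
    [0, 0, 0]
  ]
}}

```text
time_s: 13.78
position: [0.5916, 0.1436, 0.0311]
tool_rot: [[-0.998, 0.067, -0.005], [0.067, 0.998, -0.004], [0.005, -0.005, -1.0]]
ft_force: [-8.3, -12.5, -2.0]
grip_width: 0.0213
gripper_force: 60.2
```

```bash
python3 -c "from h import *;rep()"
```

```text
t 13.78 Fstrip 7.53 Ffence 12.99 fz -1.96 tq [-2.087  1.543 -0.065] stn [20.65  7.28] z 0.0311 rot [0.27 0.27 0.32]
```

{"method": "move_arm", "body": {
  "jaw": [2.0, 2.0, 2.0],
  "dp": [
    [0, -0.03, 0],
    [0, -0.03, 0],
    [0, 0, 0]
  ],
  "turn": [
    [0, 0, 0],
    [0, 0, 0],
    [0, 0, 0]
  ]
}}

```text
time_s: 14.03
position: [0.5916, 0.1436, 0.0311]
tool_rot: [[-0.998, 0.067, -0.005], [0.067, 0.998, -0.003], [0.005, -0.004, -1.0]]
ft_force: [-7.5, -8.7, -1.8]
grip_width: 0.021
gripper_force: 60.1
```

```bash
python3 -c "from h import *;rep()"
```

```text
t 14.03 Fstrip 6.96 Ffence 9.13 fz -1.84 tq [-1.687  1.453  0.008] stn [20.66  7.24] z 0.0311 rot [0.2  0.26 0.33]
```

{"method": "move_arm", "body": {
  "jaw": [2.0, 2.0, 2.0],
  "dp": [
    [0, 0, 0],
    [0, 0, 0],
    [0, 0, 0]
  ],
  "turn": [
    [0, 0, 0],
    [0, 0, 0],
    [0, 0, 0]
  ]
}}

```text
time_s: 14.28
position: [0.5916, 0.1436, 0.0311]
tool_rot: [[-0.998, 0.067, -0.005], [0.067, 0.998, -0.003], [0.005, -0.004, -1.0]]
ft_force: [-7.3, -9.2, -2.8]
grip_width: 0.0213
gripper_force: 60.1
```

```bash
python3 -c "from h import *;rep()"
```

```text
t 14.28 Fstrip 6.74 Ffence 9.64 fz -2.79 tq [-1.669  1.466 -0.029] stn [20.65  7.24] z 0.0311 rot [0.21 0.26 0.32]
```

{"method": "move_arm", "body": {
  "jaw": [2.0, 2.0, 2.0, 2.0, 2.0, 2.0, 2.0, 2.0, 2.0, 2.0, 2.0, 2.0],
  "dp": [
    [0, 0, 0],
    [0, 0, 0],
    [0, 0, 0],
    [0, 0, 0],
    [0, 0, 0],
    [0, 0, 0],
    [0, 0, 0],
    [0, 0, 0],
    [0, 0, 0],
    [0, 0, 0],
    [0, 0, 0],
    [0, 0, 0]
  ],
  "turn": [
    [0, 0, 0],
    [0, 0, 0],
    [0, 0, 0],
    [0, 0, 0],
    [0, 0, 0],
    [0, 0, 0],
    [0, 0, 0],
    [0, 0, 0],
    [0, 0, 0],
    [0, 0, 0],
    [0, 0, 0],
    [0, 0, 0]
  ]
}}

```text
time_s: 15.28
position: [0.5915, 0.1436, 0.0311]
tool_rot: [[-0.998, 0.067, -0.005], [0.067, 0.998, -0.003], [0.005, -0.004, -1.0]]
ft_force: [-7.2, -8.8, -2.1]
grip_width: 0.0214
gripper_force: 60.1
```

```bash
python3 -c "from h import *;rep()"
```

```text
t 15.28 Fstrip 6.61 Ffence 9.26 fz -2.15 tq [-1.705  1.437 -0.025] stn [20.63  7.24] z 0.0311 rot [0.21 0.26 0.33]
```

{"method": "move_arm", "body": {
  "jaw": [2.0, 2.0, 2.0, 2.0, 2.0, 2.0, 2.0, 2.0, 2.0, 2.0, 2.0, 2.0],
  "dp": [
    [0, 0, 0],
    [0, 0, 0],
    [0, 0, 0],
    [0, 0, 0],
    [0, 0, 0],
    [0, 0, 0],
    [0, 0, 0],
    [0, 0, 0],
    [0, 0, 0],
    [0, 0, 0],
    [0, 0, 0],
    [0, 0, 0]
  ],
  "turn": [
    [0, 0, 0],
    [0, 0, 0],
    [0, 0, 0],
    [0, 0, 0],
    [0, 0, 0],
    [0, 0, 0],
    [0, 0, 0],
    [0, 0, 0],
    [0, 0, 0],
    [0, 0, 0],
    [0, 0, 0],
    [0, 0, 0]
  ]
}}

```text
time_s: 16.28
position: [0.5915, 0.1436, 0.0311]
tool_rot: [[-0.998, 0.067, -0.005], [0.067, 0.998, -0.003], [0.005, -0.004, -1.0]]
ft_force: [-7.9, -8.9, -2.1]
grip_width: 0.0212
gripper_force: 60.1
```

```bash
python3 -c "from h import *;rep()"
```

```text
t 16.28 Fstrip 7.33 Ffence 9.39 fz -2.08 tq [-1.739  1.494 -0.044] stn [20.64  7.24] z 0.0311 rot [0.2  0.26 0.33]
```

The first hold is done. Strip friction leaves the fence's share of the 9.3 N uncertain, so I'll ease off slightly and hold another two seconds at a lower total.

{"method": "move_arm", "body": {
  "jaw": [2.0, 2.0, 2.0, 2.0, 2.0, 2.0, 2.0, 2.0, 2.0, 2.0, 2.0, 2.0],
  "dp": [
    [0, -0.03, 0],
    [0, 0, 0],
    [0, 0, 0],
    [0, 0, 0],
    [0, 0, 0],
    [0, 0, 0],
    [0, 0, 0],
    [0, 0, 0],
    [0, 0, 0],
    [0, 0, 0],
    [0, 0, 0],
    [0, 0, 0]
  ],
  "turn": [
    [0, 0, 0],
    [0, 0, 0],
    [0, 0, 0],
    [0, 0, 0],
    [0, 0, 0],
    [0, 0, 0],
    [0, 0, 0],
    [0, 0, 0],
    [0, 0, 0],
    [0, 0, 0],
    [0, 0, 0],
    [0, 0, 0]
  ]
}}

```text
time_s: 17.28
position: [0.5916, 0.1435, 0.0311]
tool_rot: [[-0.998, 0.067, -0.005], [0.067, 0.998, -0.003], [0.004, -0.003, -1.0]]
ft_force: [-7.4, -7.5, -3.0]
grip_width: 0.0213
gripper_force: 60.0
```

```bash
python3 -c "from h import *;rep()"
```

```text
t 17.28 Fstrip 6.97 Ffence 7.94 fz -2.98 tq [-1.403  1.38  -0.038] stn [20.65  7.22] z 0.0311 rot [0.18 0.25 0.32]
```

{"method": "move_arm", "body": {
  "jaw": [2.0, 2.0, 2.0, 2.0, 2.0, 2.0, 2.0, 2.0, 2.0, 2.0, 2.0, 2.0],
  "dp": [
    [0, 0, 0],
    [0, 0, 0],
    [0, 0, 0],
    [0, 0, 0],
    [0, 0, 0],
    [0, 0, 0],
    [0, 0, 0],
    [0, 0, 0],
    [0, 0, 0],
    [0, 0, 0],
    [0, 0, 0],
    [0, 0, 0]
  ],
  "turn": [
    [0, 0, 0],
    [0, 0, 0],
    [0, 0, 0],
    [0, 0, 0],
    [0, 0, 0],
    [0, 0, 0],
    [0, 0, 0],
    [0, 0, 0],
    [0, 0, 0],
    [0, 0, 0],
    [0, 0, 0],
    [0, 0, 0]
  ]
}}

```text
time_s: 18.28
position: [0.5915, 0.1435, 0.0311]
tool_rot: [[-0.998, 0.067, -0.005], [0.067, 0.998, -0.003], [0.004, -0.003, -1.0]]
ft_force: [-8.5, -7.1, -3.7]
grip_width: 0.0216
gripper_force: 60.0
```

{"method": "move_arm", "body": {
  "jaw": [2.0, 2.0, 2.0, 2.0, 2.0],
  "dp": [
    [0, 0, 0],
    [0, 0, 0],
    [0, 0, 0],
    [0, 0, 0],
    [0, 0, 0]
  ],
  "turn": [
    [0, 0, 0],
    [0, 0, 0],
    [0, 0, 0],
    [0, 0, 0],
    [0, 0, 0]
  ]
}}

```text
time_s: 18.7
position: [0.5915, 0.1436, 0.0311]
tool_rot: [[-0.998, 0.067, -0.005], [0.067, 0.998, -0.003], [0.004, -0.003, -1.0]]
ft_force: [-8.4, -7.8, -3.8]
grip_width: 0.021
gripper_force: 60.0
```

```bash
python3 -c "from h import *;rep()"
```

```text
t 18.70 Fstrip 7.88 Ffence 8.27 fz -3.78 tq [-1.428  1.401 -0.034] stn [20.63  7.22] z 0.0311 rot [0.18 0.26 0.32]
```

{"method": "move_arm", "body": {
  "jaw": [2.0, 2.0, 2.0, 2.0, 2.0, 2.0, 2.0, 2.0, 2.0, 2.0, 2.0, 2.0],
  "dp": [
    [0, -0.2, 0],
    [0, -0.3, 0],
    [0, -0.5, 0],
    [0, -1.0, 0],
    [0, -1.0, 0],
    [0.3, -1.0, 0],
    [0.5, 0, 0],
    [0, 0, -0.8],
    [0, 0, -2.0],
    [0, 0, -2.0],
    [0, 0, -2.0],
    [0, 0, 0]
  ],
  "turn": [
    [0, 0, 0],
    [0, 0, 0],
    [0, 0, 0],
    [0, 0, 0],
    [0, 0, 0],
    [0, 0, 0],
    [0, 0, 0],
    [0, 0, 0],
    [0, 0, 0],
    [0, 0, 0],
    [0, 0, 0],
    [0, 0, 0]
  ]
}}

```text
time_s: 19.7
position: [0.5847, 0.1062, 0.1045]
tool_rot: [[-0.998, 0.067, 0.009], [0.067, 0.998, -0.0], [-0.009, 0.0, -1.0]]
ft_force: [2.1, -0.1, -4.3]
grip_width: 0.0212
gripper_force: 60.3
```

```bash
python3 - <<'E'
from h import *
rep()
plan([.541,-.234,.0985],1.5,14,7)
E
```

```text
t 19.70 Fstrip -2.13 Ffence -0.07 fz -4.28 tq [-0.023 -0.05   0.013] stn [ 16.08 -30.49] z 0.1045 rot [-0.03 -0.51  0.31]
total turn [ 0.0001  0.009  -0.0927] world shift [-0.0437 -0.3402 -0.006 ]
turn/row [ 0.      0.0013 -0.0132] x 7
[[0.15, -2.45, 0.04], [0.18, -2.44, 0.04], [0.21, -2.44, 0.04], [0.25, -2.44, 0.04], [0.28, -2.43, 0.04], [0.31, -2.43, 0.04], [0.34, -2.43, 0.04], [0.38, -2.42, 0.04], [0.38, -2.42, 0.04], [0.38, -2.42, 0.04], [0.38, -2.42, 0.04], [0.38, -2.42, 0.04], [0.38, -2.42, 0.04], [0.38, -2.42, 0.04]]
```

{"method": "move_arm", "body": {
  "jaw": [2.0, 2.0, 2.0, 2.0, 2.0, 2.0, 2.0, 2.0, 2.0, 2.0, 2.0, 2.0],
  "dp": [
    [0.15, -2.0, 0],
    [0.2, -2.8, 0],
    [0.25, -2.8, 0],
    [0.3, -2.8, 0],
    [0.35, -2.8, 0],
    [0.35, -2.8, 0],
    [0.35, -2.8, 0],
    [0.4, -2.8, 0],
    [0.4, -2.8, 0],
    [0.4, -2.8, 0],
    [0.4, -2.8, 0],
    [0.4, -2.8, 0]
  ],
  "turn": [
    [0, 0, -0.0132],
    [0, 0, -0.0132],
    [0, 0, -0.0132],
    [0, 0, -0.0132],
    [0, 0, -0.0132],
    [0, 0, -0.0132],
    [0, 0, -0.0132],
    [0, 0, 0],
    [0, 0, 0],
    [0, 0, 0],
    [0, 0, 0],
    [0, 0, 0]
  ]
}}

```text
time_s: 20.7
position: [0.5414, -0.2233, 0.0992]
tool_rot: [[-1.0, -0.025, -0.0], [-0.025, 1.0, 0.0], [0.0, 0.0, -1.0]]
ft_force: [0.1, -0.3, -3.7]
grip_width: 0.0216
gripper_force: 60.1
```

{"method": "move_arm", "body": {
  "jaw": [2.0, 2.0, 2.0, 2.0, 2.0],
  "dp": [
    [0.2, -1.0, 0],
    [0, 0, 0],
    [0, 0, 0],
    [0, 0, 0],
    [0, 0, 0]
  ],
  "turn": [
    [0, 0, 0],
    [0, 0, 0],
    [0, 0, 0],
    [0, 0, 0],
    [0, 0, 0]
  ]
}}

```text
time_s: 21.12
position: [0.5401, -0.2309, 0.0997]
tool_rot: [[-1.0, -0.027, -0.0], [-0.027, 1.0, 0.0], [0.0, 0.0, -1.0]]
ft_force: [0.7, -0.2, -4.7]
grip_width: 0.0215
gripper_force: 60.1
```

```bash
python3 - <<'E'
from h import *
rep()
plan([.541,-.234,.030],1.5,5,5)
im,d=cams.get_image("wrist");save("w4.png",im)
im,d=cams.get_image("top");save("top2.png",im)
a=im[150:245,75:245];b=im[165:260,255:375]
a=cv2.resize(a,None,fx=4,fy=4,interpolation=cv2.INTER_CUBIC);save("c4.png",a)
E
```

```text
t 21.12 Fstrip -0.68 Ffence 0.18 fz -4.70 tq [-0.04   0.006 -0.028] stn [  -7.86 -369.71] z 0.0997 rot [-0.02  0.01 -5.03]
total turn [ 0.0004 -0.0002  0.0005] world shift [ 0.0009 -0.0031 -0.0697]
turn/row [ 0.0001 -0.      0.0001] x 5
[[-0.02, -0.06, 1.39], [-0.02, -0.06, 1.39], [-0.02, -0.06, 1.39], [-0.02, -0.06, 1.39], [-0.02, -0.06, 1.39]]
```

View pics/c4.png

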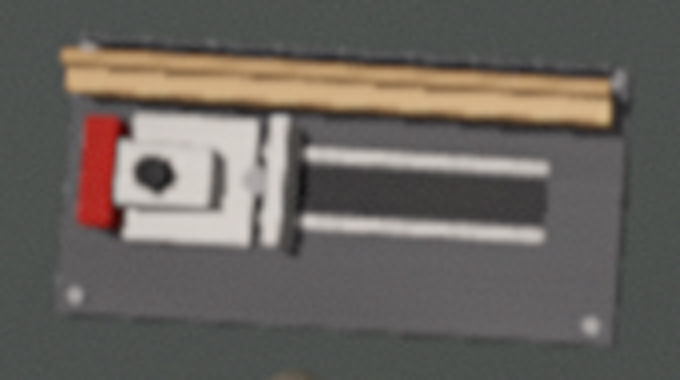

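View pics/w4.png

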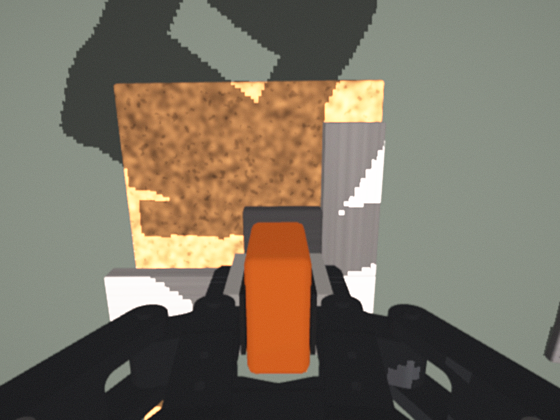

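The fence sits home against the red stop, parallel to the stop and square to the strip (crop at (275,180)). The square still hangs straight over the pad. Setting it down now.

{"method": "move_arm", "body": {
  "jaw": [2.0, 2.0, 2.0, 2.0, 2.0, 2.0, 2.0, 2.0],
  "dp": [
    [-0.05, -0.15, 1.5],
    [-0.05, -0.15, 2.0],
    [0, 0, 1.5],
    [0, 0, 1.0],
    [0, 0, 0.7],
    [0, 0, 0.4],
    [0, 0, 0],
    [0, 0, 0]
  ],
  "turn": [
    [0, 0, 0],
    [0, 0, 0],
    [0, 0, 0],
    [0, 0, 0],
    [0, 0, 0],
    [0, 0, 0],
    [0, 0, 0],
    [0, 0, 0]
  ]
}}

```text
time_s: 21.88
position: [0.5413, -0.2354, 0.0294]
tool_rot: [[-1.0, -0.025, 0.001], [-0.025, 1.0, -0.001], [-0.001, -0.001, -1.0]]
ft_force: [0.2, -0.3, -3.8]
grip_width: 0.0213
gripper_force: 60.1
```

{"method": "move_arm", "body": {
  "jaw": [2.0, 2.0, 2.0],
  "dp": [
    [0, 0, 0.2],
    [0, 0, 0.1],
    [0, 0, 0]
  ],
  "turn": [
    [0, 0, 0],
    [0, 0, 0],
    [0, 0, 0]
  ]
}}

```text
time_s: 22.13
position: [0.541, -0.2353, 0.026]
tool_rot: [[-1.0, -0.025, 0.0], [-0.025, 1.0, -0.0], [-0.0, -0.0, -1.0]]
ft_force: [0.6, 0.3, -3.0]
grip_width: 0.0213
gripper_force: 60.1
```

{"method": "move_arm", "body": {
  "jaw": [2.0, 2.0, 2.0],
  "dp": [
    [0, 0, 0.1],
    [0, 0, 0.05],
    [0, 0, 0]
  ],
  "turn": [
    [0, 0, 0],
    [0, 0, 0],
    [0, 0, 0]
  ]
}}

```text
time_s: 22.38
position: [0.5409, -0.2353, 0.0243]
tool_rot: [[-1.0, -0.025, -0.0], [-0.025, 1.0, 0.0], [0.0, 0.0, -1.0]]
ft_force: [0.5, -0.5, -3.8]
grip_width: 0.0212
gripper_force: 60.1
```

{"method": "move_arm", "body": {
  "jaw": [2.0, 2.0, 2.0],
  "dp": [
    [0, 0, 0.1],
    [0, 0, 0.05],
    [0, 0, 0]
  ],
  "turn": [
    [0, 0, 0],
    [0, 0, 0],
    [0, 0, 0]
  ]
}}

```text
time_s: 22.63
position: [0.5409, -0.2353, 0.0227]
tool_rot: [[-1.0, -0.025, -0.0], [-0.025, 1.0, 0.0], [0.0, 0.0, -1.0]]
ft_force: [0.4, -0.3, -3.9]
grip_width: 0.0212
gripper_force: 60.1
```

{"method": "move_arm", "body": {
  "jaw": [2.0, 2.0, 2.0],
  "dp": [
    [0, 0, 0.05],
    [0, 0, 0],
    [0, 0, 0]
  ],
  "turn": [
    [0, 0, 0],
    [0, 0, 0],
    [0, 0, 0]
  ]
}}

```text
time_s: 22.88
position: [0.541, -0.2353, 0.0225]
tool_rot: [[-1.0, -0.025, 0.0], [-0.025, 1.0, -0.0], [-0.0, -0.0, -1.0]]
ft_force: [-1.7, 0.8, -0.6]
grip_width: 0.021
gripper_force: 60.5
```

{"method": "move_arm", "body": {
  "jaw": [2.0, 2.0, 3.0, 4.0, 5.0, 6.0, 6.0, 6.0],
  "dp": [
    [0, 0, 0.04],
    [0, 0, 0],
    [0, 0, 0],
    [0, 0, 0],
    [0, 0, 0],
    [0, 0, 0],
    [0, 0, 0],
    [0, 0, 0]
  ],
  "turn": [
    [0, 0, 0],
    [0, 0, 0],
    [0, 0, 0],
    [0, 0, 0],
    [0, 0, 0],
    [0, 0, 0],
    [0, 0, 0],
    [0, 0, 0]
  ]
}}

```text
time_s: 23.55
position: [0.541, -0.2353, 0.0219]
tool_rot: [[-1.0, -0.025, 0.0], [-0.025, 1.0, -0.0], [-0.0, -0.0, -1.0]]
ft_force: [0.0, -0.4, 1.2]
grip_width: 0.0601
gripper_force: 0.0
```

{"method": "move_arm", "body": {
  "jaw": [6.0, 6.0, 6.0, 6.0, 6.0, 6.0, 6.0, 6.0, 6.0, 6.0],
  "dp": [
    [0, 0, -0.3],
    [0, 0, -1.0],
    [0, 0, -2.0],
    [0, 0, -2.5],
    [0, 0, -2.5],
    [0, 0, -2.5],
    [0, 0, -2.5],
    [0, 0, -2.5],
    [0, 0, -2.0],
    [0, 0, 0]
  ],
  "turn": [
    [0, 0, 0],
    [0, 0, 0],
    [0, 0, 0],
    [0, 0, 0],
    [0, 0, 0],
    [0, 0, 0],
    [0, 0, 0],
    [0, 0, 0],
    [0, 0, 0],
    [0, 0, 0]
  ]
}}

```text
time_s: 24.38
position: [0.5421, -0.236, 0.2053]
tool_rot: [[-1.0, -0.025, 0.007], [-0.025, 1.0, -0.005], [-0.007, -0.005, -1.0]]
ft_force: [-0.4, -0.8, 0.6]
grip_width: 0.0601
gripper_force: 0.0
```

```bash
python3 - <<'E'
from h import *
s=observe();print(s["time_s"],s["position"],s["grip_width"],s["ft_force"])
im,d=cams.get_image("wrist");save("w5.png",im);P=cloud("wrist",d,s);z=P[...,2]
m=((z>.05)&(z<.062));m[:,:180]=0;m[:,350:]=0;m[265:]=0
Q=P[m];print(len(Q),cv2.minAreaRect((Q[:,:2]*1000).astype(np.float32)),np.median(Q[:,2]))
m=((z>.010)&(z<.018));m[265:]=0;print("leg z pct",np.percentile(z[m],[10,50,90]))
E
```

```text
24.3833 [ 0.54213242 -0.2359913   0.20532793] 0.060128478535256005 [-0.35798274 -0.82135434  0.56895447]
1448 ((541.898193359375, -235.690673828125), (43.85447692871094, 21.67971420288086), 0.8795472979545593) 0.05558600820101409
leg z pct [0.01239005 0.01382136 0.01540962]
```

View pics/w5.png

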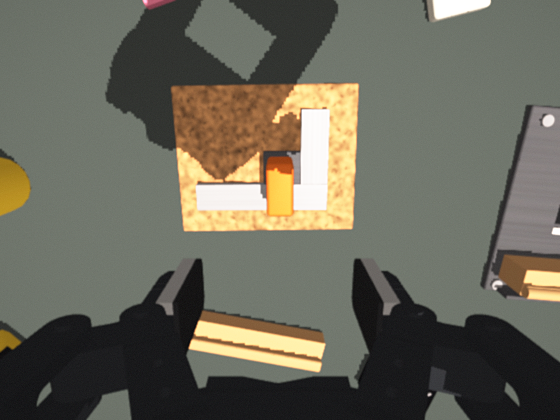

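The square lies flat and centred on the pad, with its handle at (280,186), and the gripper is clear. Handing in.

```bash
python3 -c "from rig import ticket;print(ticket.close_job())"
```

```text
the job is handed in; nothing more can be done
None
```

I handed the job in at about 24 s: the fence is home against the red stop and square, and the steel square is back flat on its pad. I held it on strip and fence for over two seconds, at about 7 N on the strip and 8–9 N total along the fence direction. Strip friction is part of that total, so I could not measure the fence's share exactly. I saw no sign of the bystanders being disturbed.

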